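Pass the plate tote through the one-way flap and tip it into the bin

TASK

Slide the tote of glass plates, without lifting it, into the lane and push it through the sprung one-way flap until it is wholly past, and take the gripper away so that the flap shuts behind it while the tote still stands upright. Then push the tote over the edge stop at the end of the lane so that it rolls onto its front, stays lying on the sloping apron, and all five plates end in the blue bin. Leave the flap shut and the other things on the bench alone.

Things in the scene. Friction and masses are not known exactly. Their poses are not given: they have to be found in the camera images.
- station: Fixed white pass-through station, open above, deck friction 0.6, the rest smooth (0.2). Origin on the table top at the gate, z up; lane along its +x, which runs left to right seen from the robot (yaw -90 deg, +-12); +y points away from the robot. Offsets below are mm in this frame. Flat deck 60 above the table: loading ledge x -180 to 0, y -130 to 46; lane x 0 to 172.
- gate (a point): Point on the deck in the gateway (station x 0, y 3). Posts 72 high over the deck, inner faces y +36 and -52. Rails 30 high over the deck: far rail, inner face y +36, along the whole ledge and lane (x -180 to 172); near rail, inner face y -50, only past the gate. A 30 high flare wall leads in on the near side from x -37, y -82 to x -3, y -53.
- flap (a joint): Sprung one-way flap, upright hinge at station x 0, y -46; shut (0 rad) it crosses the lane to y +31, 10 to 66 mm above the deck. Swings only towards +x, to 1.5 rad at most, its tip sweeping 77 mm past the gate; blocked the other way. Spring 0.02 Nm shut, 0.08 Nm open (1 to 6 N to push a tote through); it shuts by itself once nothing holds it.
- tote_mid (a point): Centre, 42 mm up, of the loose grey open tote: 56 long (x), 66 wide, 84 high, walls 3, 0.25 to 0.41 kg in all, top 20 a heavy steel band; x its front, z up. A toe strip 7 long, 4 high juts from the foot of its front face; it hooks behind the stop when tipped. Starts upright on the ledge, front to the gate within 15 deg, station x -125 to -90, y -78 to -30.
- stop (a point): Deck point at the lane face of the edge stop (station x 172, y 3): a rubber bar 3 thick, 15 high. With its toe against it the tote's centre is 35 mm before it; pushed high on its back, up and over in an arc about the stop's foot (a level push binds), it topples by itself past about 50 deg onto an apron falling 24 deg for 85 mm, where the toe and a catch bar 40 mm above the apron's end hold it.
- bin (a point): Centre of the inner floor of the blue receiving bin (5 mm above the table); inside 126 mm along station x, 140 mm along y, walls 55 high, the wall below the apron 30 high.
- dispenser: Bystander: blue tape dispenser 130 x 50 x 85 mm, origin at its underside.
- sheets: Bystander: stack of sheets of lens plates, 104 x 154 x 37 mm, origin at its underside.
- cleaner: Bystander: white bottle, 50 mm across, 130 high, origin at its underside.
- plate0_mid (a point): Centre of one of five loose black glass cover plates, 22 x 22 x 8 mm, 11 g; start flat on the floor of the tote.
- plate1_mid (a point): Centre of one of five loose black glass cover plates, 22 x 22 x 8 mm, 11 g; start flat on the floor of the tote.
- plate2_mid (a point): Centre of one of five loose black glass cover plates, 22 x 22 x 8 mm, 11 g; start flat on the floor of the tote.
- plate3_mid (a point): Centre of one of five loose black glass cover plates, 22 x 22 x 8 mm, 11 g; start flat on the floor of the tote.
- plate4_mid (a point): Centre of one of five loose black glass cover plates, 22 x 22 x 8 mm, 11 g; start on top of the other four in the tote.
Mind the look-alikes: they are no part of the job. There is more than one size of the part that bears tote_mid; the job needs the smallest.

How it is judged:
By the outcome, as a careful person would: the job done as asked, in the order asked, and still so for the second after the job is handed in, with the robot touching nothing.
It also fails if it takes over 64 s, if anything falls off the work surface, if the arm or the gripper's body presses on something with over 40 N, if the wrist force passes 120 N, or if a joint passes its speed limit or range.

ROBOT

A 6-joint arm with a two-finger parallel gripper is mounted at the origin on the work surface. World frame = base frame: x ahead of the robot, y to its left, z up, the work surface at z = 0. Lengths are in m, angles in rad, forces in N, time in s.
With the tool pointing down it reaches from about 0.375 to 0.825 m from the base axis. Payload 5.5 kg.
Tool frame: the origin (TCP) lies midway between the tips of the shut fingers; the grasp point (between the pads) lies 19 mm behind it; z points along the fingers, y is the line along which they close (so a half turn about z gives the same grasp; the last joint's range is limited). The gripper opens to 85 mm and grips with 20 to 120 N. Pads are 22 mm wide; open, the fingers measure 114 mm over their backs; the gripper's body (76 mm by 85 mm) begins 54 mm behind the grasp point. The pads swing forward as they close: fully open they stand 13 mm farther back than shut.
Start: joints at [-1.12, 0.314, -0.047, 1.21, 0, 1.571], TCP at [0.261, -0.54, 0.231] pointing down, gripper open.
Joint ranges: [-2.67, 2.67], [-0.69, 1.73], [-1.03, 1.25], [-2.08, 2.16], [-1.42, 1.45], [-3.14, 3.14]. Speed limits (rad/s): [2.39, 2.39, 3.01, 3.14, 3.14, 3.14].

INTERFACE

Orientations are given as a unit quaternion [w, x, y, z].
In Python, from rig import read_state, get_image, hand_in gives the robot as it stands.
- The arm moves only by the tool move_arm, never from a script. Its argument "motion" is a list of rows, each a list of 2 entries, a list of its own where there are three numbers: the shift along the tool's x, y, z in units of 0.25 m (1.0 is 0.25 m), then the turn, a rotation vector about the tool's x, y, z in units of 360 degrees (1.0 is 360 degrees). In form: [[[x, y, z], [rx, ry, rz]], ...]. A call has 1 to 5 rows; each row shifts and turns the commanded pose from where the row before left it, along the tool's axes as they then stand; what a row does not reach is not made up. A row lasts 1/10 s, in which the tool goes at most 50 mm and 8.59 degrees, less where a joint would pass 70% of its speed; a pose out of reach is approached as far as the arm can. A call with a number of a shift or a turn outside -1 to 1 is refused whole. A call with a gripper value outside its range is refused whole. "gripper" is the closure, from -1 (fully open) to 1 (shut), so that 0 is half open, set as the call begins (left out, the last holds). The fingers move at their own pace and stop on an object; "force" is the grip in N (left out, the last holds). Time passes only in rows, so rows that do not move let the fingers close. It gives the time, the measured TCP pose, the force, the opening and the grip force at its end, in the units of the state.
- read_state(): the state, without advancing time (a new reading comes with each control period).
- get_image(name): name is "side" or "top"; returns a dict with "color" (384x512x3 uint8, blue, green, red), "fov_y" (degrees; the focal length in pixels is half the picture's height over the tangent of half this angle, whatever the lens; pixels are square), "cx", "cy" (the principal point, pixels), "pose" (4x4, takes a point from camera to world coordinates). Camera axes: x right, y down, z forward; pixel columns grow to the right and rows downward; lengths in m; the calibration is good to about 2 mm. A picture is of the moment at which its call begins. There is no depth.
- hand_in(): hands the job in; it is judged then, once.
The state is a dict: "t": time; "joint_pos": joint angles; "joint_velocities": joint speeds; "tau": joint torques, N m; "tool_pos": TCP position; "eef_rot": TCP orientation; "force": force on the tool from outside, world axes, zero at the start; "ft_torque": the same for the moment, N m; "width": finger opening in m; "grasp_force": force on a finger pad.
Only numpy, scipy, OpenCV 4.12 (cv2) and the standard library are available. Lean on these libraries where they do the work, as an engineer would, in place of code of your own. Each camera call takes 0.05 s, during which the arm holds its last target. There are 200 camera calls.

## Working session

There is one attempt and no reset: what is moved stays moved. The work goes in short steps, Python scripts to look and compute and a tool call to move; the robot and the scene stay as the last step left them, time stands still between calls to the robot, and variables do not carry over. Pictures are saved under pics/ and viewed, at most 10 in all, crops included, and the job is handed in when it is done.

Besides the shell and the picture viewer there is one more tool, called after "Emit:" in YAML: its name, and indented under it one key for each argument. move_arm: Moves the arm, as the interface text tells. Its arguments: {"type":"object","properties":{"motion":{"type":"array"},"gripper":{"type":"number"},"force":{"type":"number"}},"required":["motion"]}

```bash
mkdir -p pics; ls; cat > h.py <<'E'
import numpy as np,cv2,sys
from rig import read_state,get_image
def snap(n,f):
    im=get_image(n);cv2.imwrite('pics/'+f,im['color']);np.savez('cam_'+n,fov=im['fov_y'],cx=im['cx'],cy=im['cy'],pose=im['pose'],h=im['color'].shape[0]);return im
def cam(n):
    c=np.load('cam_%s.npz'%n);f=c['h']/2/np.tan(np.radians(c['fov']/2));return c,f
def ray(n,u,v,z):
    c,f=cam(n);P=c['pose'];d=P[:3,:3]@np.array([(u-c['cx'])/f,(v-c['cy'])/f,1]);o=P[:3,3];return o+d*(z-o[2])/d[2]
def proj(n,p):
    c,f=cam(n);P=c['pose'];q=P[:3,:3].T@(np.array(p)-P[:3,3]);return np.array([f*q[0]/q[2]+c['cx'],f*q[1]/q[2]+c['cy']])
E
python3 - <<'E'
from h import *
a=snap('top','t0.png')['color'];b=snap('side','s0.png')['color']
cv2.imwrite('pics/both.png',np.hstack([a,b])[:, :])
for n in('top','side'):
    c,f=cam(n);print(n,f,c['cx'],c['cy'],c['pose'].round(3).tolist())
print(read_state())
E
```

```text
pics
top 488.3401447217979 256.4384314497378 196.57241021122658 [[-0.023, -0.983, 0.184, 0.381], [-1.0, 0.026, 0.014, 0.069], [-0.018, -0.184, -0.983, 1.196], [0.0, 0.0, 0.0, 1.0]]
side 366.42091481158855 256.4825754489411 194.65570428163895 [[-0.736, -0.534, 0.417, 0.237], [-0.677, 0.594, -0.435, 0.437], [-0.016, -0.602, -0.798, 0.709], [0.0, 0.0, 0.0, 1.0]]
{'t': 0.1, 'joint_pos': array([-1.11999713e+00,  3.14172741e-01, -4.79422505e-02,  1.21024743e+00,
        1.21002655e-05,  1.57081613e+00]), 'joint_velocities': array([-0.00017865, -0.00055596,  0.00334255, -0.00017159, -0.0005741 ,
        0.00153425]), 'tau': array([ 9.57159427e-04, -5.40768635e+01,  3.40540910e+01,  1.11523256e-02,
        4.78296101e-05,  4.31355303e-06]), 'tool_pos': array([ 0.26118649, -0.53958645,  0.23052651]), 'eef_rot': array([-7.64592488e-04,  9.74706791e-01,  2.23486147e-01, -1.69118769e-04]), 'force': array([ 0.76334761,  0.21917026, -0.53193805]), 'ft_torque': array([-0.01716172, -0.02852548, -0.01919385]), 'grasp_force': 0.0, 'width': 0.08571070408596254}
```

View pics/t0.png

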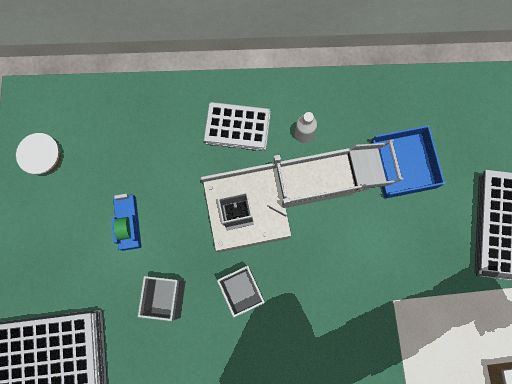

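View pics/s0.png

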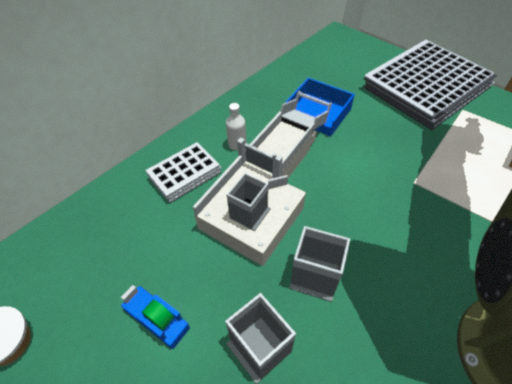

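```bash
python3 - <<'E'
from h import *
a=cv2.imread('pics/t0.png')[120:255,195:395]
cv2.imwrite('pics/t0c.png',cv2.resize(a,None,fx=4,fy=4,interpolation=cv2.INTER_CUBIC))
E
```

```text
(no output)
```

View pics/t0c.png

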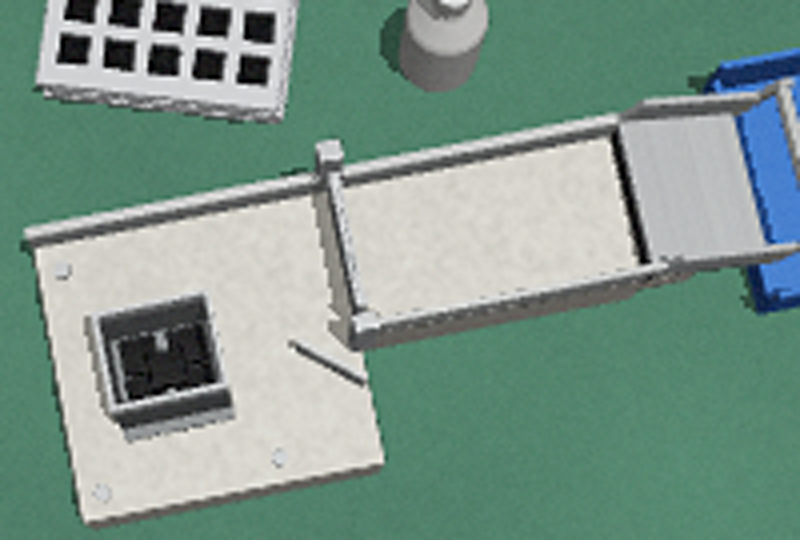

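```bash
cat >> h.py <<'E'
def c2p(U,V,s=4,o=(195,120)): return (U+.5)/s-.5+o[0],(V+.5)/s-.5+o[1]
def st(p,S):
    x,y,a=S;c,s=np.cos(a),np.sin(a);return np.array([x+c*p[0]-s*p[1],y+s*p[0]+c*p[1],p[2]])
def inv(w,S):
    x,y,a=S;c,s=np.cos(a),np.sin(a);d=w[0]-x,w[1]-y;return np.array([c*d[0]+s*d[1],-s*d[0]+c*d[1],w[2]])
E
python3 - <<'E'
from h import *
from scipy.optimize import least_squares
pts=[((84,517),(-.18,-.13,.06)),((383,463),(0,-.13,.06)),((37,248),(-.18,.036,.06)),((613,138),(.172,.036,.075))]
r=lambda S:np.concatenate([proj('top',st(p,S))-c2p(*u) for u,p in pts])
q=least_squares(r,[.6,0,-1.57]);S=q.x;np.save('S',S);print(S,np.degrees(S[2]),(q.fun*4).round(1))
p2c=lambda p:((proj('top',st(p,S))-[195,120]+.5)*4-.5).round(0)
for p in [(-.037,-.082,.09),(-.003,-.053,.09),(-.037,-.053,.09),(-.003,-.082,.09),(0,-.046,.126),(0,.031,.126),(0,-.052,.132),(0,.036,.132)]: print(p,p2c(p))
R=[(90,317),(205,293),(231,387),(114,413)]
for z in(.144,):
  W=[ray('top',*c2p(*u),z) for u in R];T=[inv(w,S) for w in W];print(np.round(T,4))
  print([np.linalg.norm(T[i]-T[(i+1)%4]).round(4) for i in range(4)],np.mean(T,0))
  print(proj('side',np.mean(W,0)))
E
```

```text
[ 0.62724578  0.02713837 -1.41363683] -80.99542385947267 [-4.   3.6  1.6  1.7 -2.4 -2.   4.8 -3.8]
(-0.037, -0.082, 0.09) [307. 388.]
(-0.003, -0.053, 0.09) [356. 329.]
(-0.037, -0.053, 0.09) [298. 339.]
(-0.003, -0.082, 0.09) [366. 378.]
(0, -0.046, 0.126) [362. 304.]
(0, 0.031, 0.126) [336. 172.]
(0, -0.052, 0.132) [364. 313.]
(0, 0.036, 0.132) [334. 161.]
[[-0.149  -0.0291  0.144 ]
 [-0.0846 -0.0274  0.144 ]
 [-0.0798 -0.0813  0.144 ]
 [-0.1448 -0.0838  0.144 ]]
[np.float64(0.0644), np.float64(0.0541), np.float64(0.0651), np.float64(0.0548)] [-0.11456211 -0.05538589  0.144     ]
[247.35793505 189.25776491]
```

```bash
python3 - <<'E'
from h import *
a=cv2.imread('pics/s0.png')[110:265,190:330]
b=cv2.imread('pics/t0.png')[185:235,210:270]
a=cv2.resize(a,(420,465),interpolation=cv2.INTER_CUBIC);b=cv2.resize(b,(372,310),interpolation=cv2.INTER_CUBIC)
o=np.zeros((465,792,3),np.uint8);o[:,:420]=a;o[:310,420:]=b
cv2.imwrite('pics/c2.png',o)
S=np.load('S.npy')
sc=lambda p:((proj('side',st(p,S))-[190,110]+.5)*3-.5).round(0)
for p in [(-.18,-.13,.06),(0,-.13,.06),(-.18,.036,.06),(.172,.036,.075),(-.037,-.053,.09),(-.003,-.082,.09),(0,-.046,.126),(0,.031,.126)]: print(p,sc(p))
tc=lambda p:((proj('top',st(p,S))-[210,185]+.5)*6.2-.5+[420,0]).round(0)
x,y=-.1145,-.0555
for p in[(x-.033,y-.028,.06),(x+.033,y-.028,.06),(x-.028,y-.033,.06),(x+.028,y-.033,.06)]:print(p,tc(p),sc(p))
E
```

```text
(-0.18, -0.13, 0.06) [215. 431.]
(0, -0.13, 0.06) [348. 249.]
(-0.18, 0.036, 0.06) [ 20. 317.]
(0.172, 0.036, 0.075) [277.  22.]
(-0.037, -0.053, 0.09) [233. 212.]
(-0.003, -0.082, 0.09) [292. 199.]
(0, -0.046, 0.126) [253. 143.]
(0, 0.031, 0.126) [165. 102.]
(-0.14750000000000002, -0.0835, 0.06) [516. 267.] [184. 363.]
(-0.0815, -0.0835, 0.06) [688. 236.] [235. 297.]
(-0.14250000000000002, -0.0885, 0.06) [531. 278.] [194. 361.]
(-0.08650000000000001, -0.0885, 0.06) [677. 251.] [238. 305.]
```

View pics/c2.png

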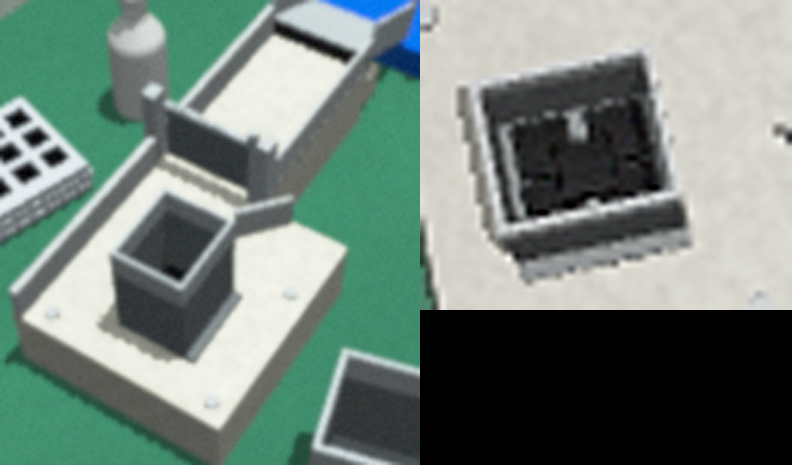

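```bash
cat >> h.py <<'E'
from scipy.spatial.transform import Rotation as Ro
S=np.load('S.npy')
def plan(xy,z,yaw,n,station=True,noise=3):
    """n rows to bring TCP (pointing down) to station xy, z, tool-y yaw (deg, same frame)"""
    s=read_state();p=s['tool_pos'];q=s['eef_rot'];R=Ro.from_quat([q[1],q[2],q[3],q[0]])
    w=st((xy[0],xy[1],z),S) if station else np.array([*xy,z]); a=np.radians(yaw)+(S[2] if station else 0)
    y=np.array([np.cos(a),np.sin(a),0]);
    if y@R.as_matrix()[:,1]<-.3:y=-y
    zt=np.array([0,0,-1.]);G=Ro.from_matrix(np.array([np.cross(y,zt),y,zt]).T)
    rv=(R.inv()*G).as_rotvec()
    for i in range(n):
        Ri=R*Ro.from_rotvec(rv*i/n);print([(Ri.inv().apply((w-p)/n)/.25).round(4).tolist(),(rv/n/2/np.pi).round(4).tolist()])
    print('dist/row mm',np.linalg.norm(w-p)/n*1e3,'deg/row',np.degrees(np.linalg.norm(rv))/n,'world',w,'yaw',np.degrees(a))
def now():
    s=read_state();q=s['eef_rot'];M=Ro.from_quat([q[1],q[2],q[3],q[0]]).as_matrix();p=inv(s['tool_pos'],S)
    print('t',round(s['t'],2),'st',(p*1e3).round(1),'yaw',np.degrees(np.arctan2(M[1,1],M[0,1])-S[2]).round(1),'tiltz',M[:,2].round(3),'F',s['force'].round(1),'w',round(s['width'],4),'g',round(float(s['grasp_force']),1),'j',s['joint_pos'].round(2))
E
python3 -c "
from h import *
now();plan((-.1146,-.0554),.2,93,20)"
```

```text
t 0.1 st [ 502.4 -450.2  230.5] yaw 16.8 tiltz [-0.001  0.001 -1.   ] F [ 0.8  0.2 -0.5] w 0.0857 g 0.0 j [-1.12  0.31 -0.05  1.21  0.    1.57]
[[0.1113, -0.0953, 0.0063], [-0.0, -0.0, -0.0106]]
[[0.1174, -0.0877, 0.0062], [-0.0, -0.0, -0.0106]]
[[0.123, -0.0797, 0.0062], [-0.0, -0.0, -0.0106]]
[[0.128, -0.0713, 0.0062], [-0.0, -0.0, -0.0106]]
[[0.1324, -0.0627, 0.0062], [-0.0, -0.0, -0.0106]]
[[0.1363, -0.0537, 0.0062], [-0.0, -0.0, -0.0106]]
[[0.1396, -0.0446, 0.0062], [-0.0, -0.0, -0.0106]]
[[0.1422, -0.0352, 0.0062], [-0.0, -0.0, -0.0106]]
[[0.1442, -0.0257, 0.0062], [-0.0, -0.0, -0.0106]]
[[0.1456, -0.016, 0.0062], [-0.0, -0.0, -0.0106]]
[[0.1464, -0.0063, 0.0062], [-0.0, -0.0, -0.0106]]
[[0.1465, 0.0034, 0.0061], [-0.0, -0.0, -0.0106]]
[[0.1459, 0.0131, 0.0061], [-0.0, -0.0, -0.0106]]
[[0.1447, 0.0228, 0.0061], [-0.0, -0.0, -0.0106]]
[[0.1429, 0.0324, 0.0061], [-0.0, -0.0, -0.0106]]
[[0.1404, 0.0418, 0.0061], [-0.0, -0.0, -0.0106]]
[[0.1373, 0.051, 0.0061], [-0.0, -0.0, -0.0106]]
[[0.1336, 0.06, 0.0061], [-0.0, -0.0, -0.0106]]
[[0.1294, 0.0688, 0.0061], [-0.0, -0.0, -0.0106]]
[[0.1245, 0.0772, 0.0061], [-0.0, -0.0, -0.0106]]
dist/row mm 36.660062103186746 deg/row 3.8088432357138444 world [0.55459211 0.13165519 0.2       ] yaw 12.004576140527345
```

Emit:
move_arm:
  motion:
    - [[0.111, -0.095, 0.006], [0, 0, -0.0106]]
    - [[0.117, -0.088, 0.006], [0, 0, -0.0106]]
    - [[0.123, -0.08, 0.006], [0, 0, -0.0106]]
    - [[0.128, -0.071, 0.006], [0, 0, -0.0106]]
    - [[0.132, -0.063, 0.006], [0, 0, -0.0106]]
  gripper: -1

```text
t: 0.6
tool_pos: [0.3346, -0.3707, 0.2233]
eef_rot: [-0.0, 0.924, 0.383, -0.0]
force: [0.4, -0.7, 1.0]
width: 0.0853
grasp_force: 0.0
```

Emit:
move_arm:
  motion:
    - [[0.136, -0.054, 0.006], [0, 0, -0.0106]]
    - [[0.14, -0.045, 0.006], [0, 0, -0.0106]]
    - [[0.142, -0.035, 0.006], [0, 0, -0.0106]]
    - [[0.144, -0.026, 0.006], [0, 0, -0.0106]]
    - [[0.146, -0.016, 0.006], [0, 0, -0.0106]]

```text
t: 1.1
tool_pos: [0.4076, -0.2028, 0.216]
eef_rot: [-0.0, 0.847, 0.531, -0.0]
force: [0.0, -0.4, 1.2]
width: 0.0854
grasp_force: 0.0
```

Emit:
move_arm:
  motion:
    - [[0.146, -0.006, 0.006], [0, 0, -0.0106]]
    - [[0.146, 0.003, 0.006], [0, 0, -0.0106]]
    - [[0.146, 0.013, 0.006], [0, 0, -0.0106]]
    - [[0.145, 0.023, 0.006], [0, 0, -0.0106]]
    - [[0.143, 0.032, 0.006], [0, 0, -0.0106]]

```text
t: 1.6
tool_pos: [0.4806, -0.0349, 0.2085]
eef_rot: [-0.0, 0.748, 0.664, -0.0]
force: [-0.1, -0.0, -0.3]
width: 0.0855
grasp_force: 0.0
```

Emit:
move_arm:
  motion:
    - [[0.14, 0.042, 0.006], [0, 0, -0.0106]]
    - [[0.137, 0.051, 0.006], [0, 0, -0.0106]]
    - [[0.134, 0.06, 0.006], [0, 0, -0.0106]]
    - [[0.129, 0.069, 0.006], [0, 0, -0.0106]]
    - [[0.125, 0.077, 0.006], [0, 0, -0.0106]]

```text
t: 2.1
tool_pos: [0.5535, 0.1329, 0.2008]
eef_rot: [-0.0, 0.627, 0.779, -0.0]
force: [0.1, -0.5, -0.2]
width: 0.0854
grasp_force: 0.0
```

```bash
python3 -c "
from h import *
now();plan((-.1146,-.0554),.16,93,5)
snap('side','s1.png');snap('top','t1.png')
a=cv2.imread('pics/s1.png')[80:265,170:330];b=cv2.imread('pics/t1.png')[130:240,190:300]
o=np.zeros((500,800,3),np.uint8);a=cv2.resize(a,(400,462));b=cv2.resize(b,(400,400));o[:462,:400]=a;o[:400,400:]=b;cv2.imwrite('pics/c3.png',o)"
```

```text
t 2.1 st [-116.   -56.3  200.8] yaw 93.3 tiltz [-0.001 -0.    -1.   ] F [ 0.1 -0.5 -0.2] w 0.0854 g 0.0 j [ 0.24  0.27 -0.18  1.13 -0.    1.59]
[[-0.0011, 0.0006, 0.0327], [-0.0, 0.0, 0.0002]]
[[-0.0011, 0.0006, 0.0327], [-0.0, 0.0, 0.0002]]
[[-0.0011, 0.0006, 0.0327], [-0.0, 0.0, 0.0002]]
[[-0.0011, 0.0006, 0.0327], [-0.0, 0.0, 0.0002]]
[[-0.0011, 0.0006, 0.0327], [-0.0, 0.0, 0.0002]]
dist/row mm 8.170611313398084 deg/row 0.06259087534758968 world [0.55459211 0.13165519 0.16      ] yaw 12.004576140527345
```

View pics/c3.png

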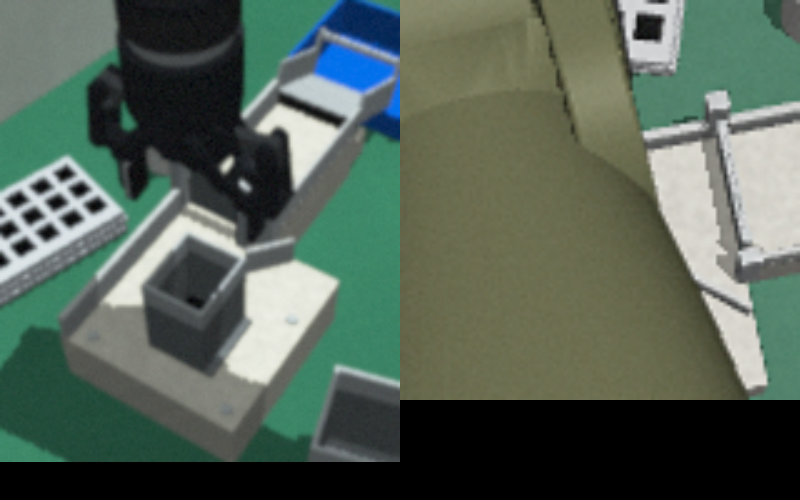

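Emit:
move_arm:
  motion:
    - [[-0.001, 0.001, 0.05], [0, 0, 0]]
    - [[-0.001, 0.001, 0.05], [0, 0, 0]]
    - [[-0.001, 0.001, 0.05], [0, 0, 0]]
    - [[-0.001, 0, 0.05], [0, 0, 0]]
    - [[-0.001, 0, 0.04], [0, 0, 0]]

```text
t: 2.7
tool_pos: [0.5536, 0.1295, 0.1397]
eef_rot: [-0.0, 0.629, 0.778, -0.001]
force: [0.2, -0.6, -0.4]
width: 0.0856
grasp_force: 0.0
```

Emit:
move_arm:
  motion:
    - [[0, 0, 0.03], [0, 0, 0]]
    - [[0, 0, 0.03], [0, 0, 0]]
    - [[0, 0, 0], [0, 0, 0]]

```text
t: 3.0
tool_pos: [0.5538, 0.1302, 0.1252]
eef_rot: [-0.0, 0.628, 0.778, -0.001]
force: [0.8, -0.9, 0.1]
width: 0.0854
grasp_force: 0.0
```

```bash
python3 -c "
from h import *
now()
a=snap('side','s2.png')['color'][80:265,170:330];cv2.imwrite('pics/c4.png',cv2.resize(a,None,fx=3,fy=3))"
```

```text
t 3.0 st [-113.3  -56.4  125.2] yaw 93.1 tiltz [-0.001 -0.    -1.   ] F [ 0.8 -0.9  0.1] w 0.0854 g 0.0 j [ 0.23  0.32 -0.29  0.96  0.    1.59]
```

View pics/c4.png

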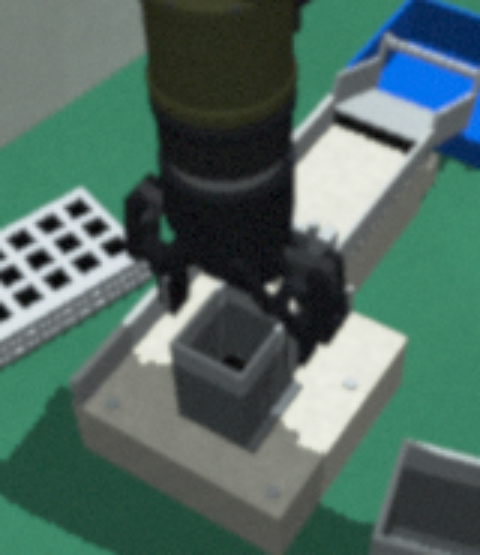

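Emit:
move_arm:
  motion:
    - [[0, 0, 0], [0, 0, 0]]
    - [[0, 0, 0], [0, 0, 0]]
    - [[0, 0, 0], [0, 0, 0]]
    - [[0, 0, 0], [0, 0, 0]]
    - [[0, 0, 0], [0, 0, 0]]
  gripper: 1
  force: 25

```text
t: 3.55
tool_pos: [0.5551, 0.1306, 0.127]
eef_rot: [0.0, 0.628, 0.778, 0.001]
force: [0.7, 0.8, 4.1]
width: 0.0553
grasp_force: 28.1
```

```bash
python3 -c "
from h import *
now();plan((-.105,-.045),.125,180,14)"
```

```text
t 3.55 st [-113.5  -55.1  127. ] yaw 93.1 tiltz [ 0.002  0.    -1.   ] F [0.7 0.8 4.1] w 0.0553 g 28.1 j [ 0.23  0.32 -0.28  0.97  0.    1.59]
[[-0.0026, 0.0027, 0.0006], [0.0, 0.0, -0.0172]]
[[-0.0029, 0.0024, 0.0006], [0.0, 0.0, -0.0172]]
[[-0.0031, 0.0021, 0.0006], [0.0, 0.0, -0.0172]]
[[-0.0033, 0.0018, 0.0006], [0.0, 0.0, -0.0172]]
[[-0.0035, 0.0014, 0.0006], [0.0, 0.0, -0.0172]]
[[-0.0036, 0.001, 0.0006], [0.0, 0.0, -0.0172]]
[[-0.0037, 0.0006, 0.0006], [0.0, 0.0, -0.0172]]
[[-0.0038, 0.0002, 0.0006], [0.0, 0.0, -0.0172]]
[[-0.0038, -0.0002, 0.0006], [0.0, 0.0, -0.0172]]
[[-0.0037, -0.0006, 0.0006], [0.0, 0.0, -0.0172]]
[[-0.0036, -0.001, 0.0006], [0.0, 0.0, -0.0172]]
[[-0.0035, -0.0014, 0.0006], [0.0, 0.0, -0.0172]]
[[-0.0033, -0.0018, 0.0006], [0.0, 0.0, -0.0172]]
[[-0.0031, -0.0021, 0.0006], [0.0, 0.0, -0.0172]]
dist/row mm 0.9513619381216416 deg/row 6.20361726904998 world [0.56636647 0.12380124 0.125     ] yaw 99.00457614052733
```

Emit:
move_arm:
  motion:
    - [[-0.003, 0.003, 0], [0, 0, -0.0172]]
    - [[-0.003, 0.002, 0], [0, 0, -0.0172]]
    - [[-0.003, 0.002, 0], [0, 0, -0.0172]]
    - [[-0.003, 0.002, 0], [0, 0, -0.0172]]
    - [[-0.003, 0.001, 0], [0, 0, -0.0172]]

```text
t: 4.05
tool_pos: [0.5587, 0.1281, 0.127]
eef_rot: [0.0, 0.396, 0.918, 0.0]
force: [-0.1, -0.4, 4.8]
width: 0.0555
grasp_force: 28.2
```

Emit:
move_arm:
  motion:
    - [[-0.004, 0.001, 0], [0, 0, -0.0172]]
    - [[-0.004, 0.001, 0], [0, 0, -0.0172]]
    - [[-0.004, 0, 0], [0, 0, -0.0172]]
    - [[-0.004, 0, 0], [0, 0, -0.0172]]
    - [[-0.004, -0.001, 0], [0, 0, -0.0172]]

```text
t: 4.55
tool_pos: [0.563, 0.1255, 0.127]
eef_rot: [0.0, 0.136, 0.991, 0.0]
force: [-0.4, 0.4, 4.4]
width: 0.0555
grasp_force: 28.2
```

Emit:
move_arm:
  motion:
    - [[-0.004, -0.001, 0], [0, 0, -0.0172]]
    - [[-0.003, -0.001, 0], [0, 0, -0.0172]]
    - [[-0.003, -0.002, 0], [0, 0, -0.0172]]
    - [[-0.003, -0.002, 0], [0, 0, -0.0172]]
    - [[0, 0, 0], [0, 0, 0]]

```text
t: 5.05
tool_pos: [0.5662, 0.1236, 0.127]
eef_rot: [0.001, -0.077, 0.997, 0.0]
force: [0.3, -0.7, 6.9]
width: 0.0553
grasp_force: 28.3
```

```bash
python3 -c "
from h import *
now();plan((-.105,-.002),.125,180,5)
a=snap('side','s3.png')['color'][80:265,170:330];a=cv2.resize(a,(432,500))
b=snap('top','t3.png')['color'][120:245,190:282];b=cv2.resize(b,(368,500));cv2.imwrite('pics/c5.png',np.hstack([a,b]))"
```

```text
t 5.05 st [-104.8  -45.2  127. ] yaw 179.9 tiltz [ 0.001  0.001 -1.   ] F [ 0.3 -0.7  6.9] w 0.0553 g 28.3 j [ 0.21  0.34 -0.26  0.97  0.    0.06]
[[-0.0346, 0.0002, 0.0016], [0.0, 0.0, -0.0001]]
[[-0.0346, 0.0002, 0.0016], [0.0, 0.0, -0.0001]]
[[-0.0346, 0.0002, 0.0016], [0.0, 0.0, -0.0001]]
[[-0.0346, 0.0002, 0.0016], [0.0, 0.0, -0.0001]]
[[-0.0346, 0.0001, 0.0016], [0.0, 0.0, -0.0001]]
dist/row mm 8.649098728606237 deg/row 0.02887940012246539 world [0.60883653 0.13053131 0.125     ] yaw 99.00457614052733
```

View pics/c5.png

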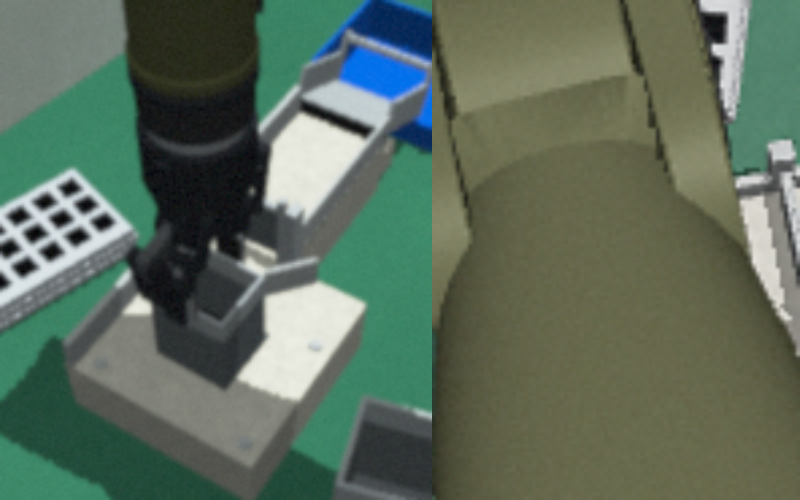

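Emit:
move_arm:
  motion:
    - [[-0.03, 0, 0], [0, 0, 0]]
    - [[-0.035, 0, 0], [0, 0, 0]]
    - [[-0.035, 0, 0], [0, 0, 0]]
    - [[-0.035, 0, 0], [0, 0, 0]]
    - [[-0.03, 0, 0], [0, 0, 0]]

```text
t: 5.65
tool_pos: [0.6062, 0.1297, 0.127]
eef_rot: [-0.0, -0.076, 0.997, 0.0]
force: [-4.0, -0.6, 8.3]
width: 0.0549
grasp_force: 28.6
```

Emit:
move_arm:
  motion:
    - [[-0.006, 0, 0], [0, 0, 0]]
    - [[0, 0, 0], [0, 0, 0]]

```text
t: 5.85
tool_pos: [0.6081, 0.13, 0.127]
eef_rot: [0.0, -0.076, 0.997, 0.0]
force: [-1.6, 0.1, 7.0]
width: 0.0552
grasp_force: 28.5
```

Emit:
move_arm:
  motion:
    - [[-0.006, 0, 0], [0, 0, 0]]
    - [[0, 0, 0], [0, 0, 0]]

```text
t: 6.05
tool_pos: [0.609, 0.1302, 0.127]
eef_rot: [-0.0, -0.076, 0.997, 0.0]
force: [-2.8, -0.1, 7.7]
width: 0.0556
grasp_force: 28.6
```

Emit:
move_arm:
  motion:
    - [[-0.006, 0, 0], [0, 0, 0]]
    - [[0, 0, 0], [0, 0, 0]]

```text
t: 6.25
tool_pos: [0.6104, 0.1304, 0.127]
eef_rot: [-0.0, -0.076, 0.997, 0.0]
force: [-3.0, -0.5, 8.5]
width: 0.0554
grasp_force: 28.6
```

```bash
python3 -c "
from h import *
now()"
```

```text
t 6.25 st [-104.6   -0.5  127. ] yaw 179.7 tiltz [-0.001  0.    -1.   ] F [-3.  -0.5  8.5] w 0.0554 g 28.6 j [ 0.21  0.42 -0.14  1.01  0.    0.06]
```

Keep probing for the far rail in small steps.

Emit:
move_arm:
  motion:
    - [[-0.008, 0, 0], [0, 0, 0]]
    - [[0, 0, 0], [0, 0, 0]]

```text
t: 6.45
tool_pos: [0.6125, 0.1307, 0.127]
eef_rot: [-0.0, -0.076, 0.997, 0.0]
force: [-4.1, -0.6, 7.4]
width: 0.0553
grasp_force: 28.5
```

Emit:
move_arm:
  motion:
    - [[-0.006, 0, 0], [0, 0, 0]]
    - [[0, 0, 0], [0, 0, 0]]

```text
t: 6.65
tool_pos: [0.6131, 0.1308, 0.127]
eef_rot: [-0.001, -0.076, 0.997, -0.0]
force: [-5.9, 0.1, 10.2]
width: 0.0552
grasp_force: 28.9
```

Emit:
move_arm:
  motion:
    - [[-0.006, 0, 0], [0, 0, 0]]
    - [[0, 0, 0], [0, 0, 0]]

```text
t: 6.85
tool_pos: [0.6137, 0.1308, 0.1271]
eef_rot: [-0.002, -0.076, 0.997, -0.0]
force: [-8.4, -1.1, 13.5]
width: 0.0556
grasp_force: 29.2
```

```bash
python3 -c "
from h import *
now()"
```

```text
t 6.85 st [-104.5    2.9  127.1] yaw 179.7 tiltz [-0.003 -0.001 -1.   ] F [-8.4 -1.1 13.5] w 0.0556 g 29.2 j [ 0.21  0.42 -0.13  1.02 -0.    0.06]
```

Emit:
move_arm:
  motion:
    - [[0.018, 0, 0], [0, 0, 0]]
    - [[0, -0.04, 0], [0, 0, 0]]
    - [[0, -0.04, 0], [0, 0, 0]]
    - [[0, -0.04, 0], [0, 0, 0]]
    - [[0, -0.04, 0], [0, 0, 0]]

```text
t: 7.35
tool_pos: [0.6179, 0.0915, 0.127]
eef_rot: [0.001, -0.077, 0.997, 0.001]
force: [-0.2, 3.2, 5.4]
width: 0.0551
grasp_force: 28.4
```

Emit:
move_arm:
  motion:
    - [[0, -0.04, 0], [0, 0, 0]]
    - [[0, -0.04, 0], [0, 0, 0]]
    - [[0, -0.04, 0], [0, 0, 0]]
    - [[0, -0.04, 0], [0, 0, 0]]
    - [[0, -0.04, 0], [0, 0, 0]]

```text
t: 7.85
tool_pos: [0.6259, 0.0434, 0.1271]
eef_rot: [0.001, -0.077, 0.997, 0.002]
force: [2.4, 6.2, 3.9]
width: 0.0555
grasp_force: 28.2
```

```bash
python3 -c "
from h import *
now();plan((.12,-.001),.125,180,13)"
```

```text
t 7.85 st [-16.3   1.2 127.1] yaw 179.8 tiltz [ 0.002  0.005 -1.   ] F [2.4 6.2 3.9] w 0.0555 g 28.2 j [ 0.07  0.42 -0.14  1.01  0.   -0.09]
[[0.0005, -0.0419, 0.0005], [0.0001, 0.0, -0.0]]
[[0.0005, -0.0419, 0.0005], [0.0001, 0.0, -0.0]]
[[0.0006, -0.0419, 0.0005], [0.0001, 0.0, -0.0]]
[[0.0006, -0.0419, 0.0005], [0.0001, 0.0, -0.0]]
[[0.0006, -0.0419, 0.0005], [0.0001, 0.0, -0.0]]
[[0.0006, -0.0419, 0.0005], [0.0001, 0.0, -0.0]]
[[0.0006, -0.0419, 0.0005], [0.0001, 0.0, -0.0]]
[[0.0006, -0.0419, 0.0006], [0.0001, 0.0, -0.0]]
[[0.0006, -0.0419, 0.0006], [0.0001, 0.0, -0.0]]
[[0.0006, -0.0419, 0.0006], [0.0001, 0.0, -0.0]]
[[0.0006, -0.0419, 0.0006], [0.0001, 0.0, -0.0]]
[[0.0007, -0.0419, 0.0006], [0.0001, 0.0, -0.0]]
[[0.0007, -0.0419, 0.0006], [0.0001, 0.0, -0.0]]
dist/row mm 10.48375644047762 deg/row 0.027347586879706433 world [ 0.64503971 -0.09153924  0.125     ] yaw 99.00457614052733
```

Emit:
move_arm:
  motion:
    - [[0.002, -0.04, 0], [0, 0, 0]]
    - [[0.002, -0.04, 0], [0, 0, 0]]
    - [[0.002, -0.04, 0], [0, 0, 0]]
    - [[0.001, -0.04, 0], [0, 0, 0]]
    - [[0.001, -0.04, 0], [0, 0, 0]]

```text
t: 8.35
tool_pos: [0.6315, -0.0081, 0.127]
eef_rot: [0.001, -0.077, 0.997, 0.001]
force: [0.5, 3.8, 5.9]
width: 0.0553
grasp_force: 28.4
```

Emit:
move_arm:
  motion:
    - [[0, -0.04, 0], [0, 0, 0]]
    - [[0, -0.04, 0], [0, 0, 0]]
    - [[0, -0.04, 0], [0, 0, 0]]
    - [[0, -0.04, 0], [0, 0, 0]]
    - [[0, 0, 0], [0, 0, 0]]

```text
t: 8.85
tool_pos: [0.6377, -0.0494, 0.1269]
eef_rot: [0.001, -0.076, 0.997, -0.001]
force: [0.8, -0.8, 6.7]
width: 0.0556
grasp_force: 28.4
```

```bash
python3 -c "
from h import *
now();plan((.12,-.001),.125,180,5)
a=snap('side','s4.png')['color'][60:215,200:360];a=cv2.resize(a,(516,500));cv2.imwrite('pics/c6.png',a)"
```

```text
t 8.85 st [ 77.3  -1.7 126.9] yaw 179.7 tiltz [ 0.001 -0.001 -1.   ] F [ 0.8 -0.8  6.7] w 0.0556 g 28.4 j [-0.08  0.44 -0.1   1.02 -0.   -0.23]
[[-0.0007, -0.0342, 0.0016], [-0.0, 0.0, -0.0002]]
[[-0.0007, -0.0342, 0.0016], [-0.0, 0.0, -0.0002]]
[[-0.0006, -0.0342, 0.0016], [-0.0, 0.0, -0.0002]]
[[-0.0006, -0.0342, 0.0016], [-0.0, 0.0, -0.0002]]
[[-0.0006, -0.0342, 0.0016], [-0.0, 0.0, -0.0002]]
dist/row mm 8.553978722767306 deg/row 0.06278226418654766 world [ 0.64503971 -0.09153924  0.125     ] yaw 99.00457614052733
```

View pics/c6.png

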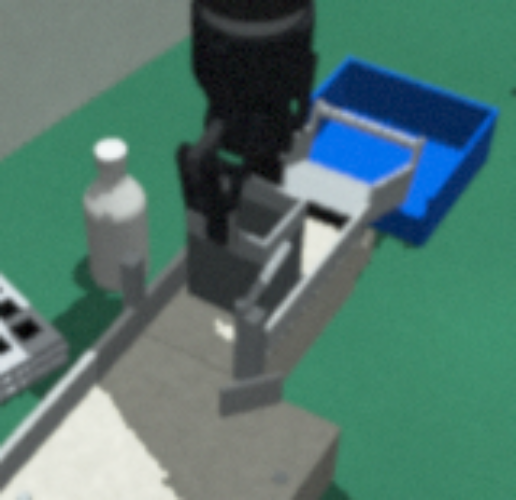

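Emit:
move_arm:
  motion:
    - [[-0.0005, -0.036, 0], [0, 0, 0]]
    - [[-0.0005, -0.036, 0], [0, 0, 0]]
    - [[-0.0005, -0.036, 0], [0, 0, 0]]
    - [[-0.0005, -0.036, 0], [0, 0, 0]]
    - [[0, -0.036, 0], [0, 0, 0]]

```text
t: 9.4
tool_pos: [0.6445, -0.0921, 0.1269]
eef_rot: [0.0, -0.077, 0.997, 0.001]
force: [0.2, 3.4, 8.5]
width: 0.0551
grasp_force: 28.6
```

Emit:
move_arm:
  motion:
    - [[0, 0, 0], [0, 0, 0]]
    - [[0, 0, 0], [0, 0, 0]]
    - [[0, 0, 0], [0, 0, 0]]
    - [[0, 0, 0], [0, 0, 0]]
  gripper: -1

```text
t: 9.8
tool_pos: [0.6439, -0.0919, 0.1258]
eef_rot: [-0.001, -0.077, 0.997, 0.0]
force: [-0.0, -0.6, -0.1]
width: 0.0856
grasp_force: 0.0
```

Emit:
move_arm:
  motion:
    - [[0, 0, -0.05], [0, 0, 0]]
    - [[0, 0, -0.06], [0, 0, 0]]
    - [[0, 0, -0.06], [0, 0, 0]]
    - [[0, 0, -0.06], [0, 0, 0]]
    - [[0, 0, -0.06], [0, 0, 0]]

```text
t: 10.3
tool_pos: [0.6446, -0.0919, 0.2005]
eef_rot: [0.0, -0.077, 0.997, -0.0]
force: [0.2, -0.3, 0.0]
width: 0.0851
grasp_force: 0.0
```

```bash
python3 -c "
from h import *
now()
a=snap('side','s5.png')['color'][60:215,200:360];a=cv2.resize(a,(480,465));b=snap('top','t5.png')['color'][130:230,250:300];b=cv2.resize(b,(232,465));cv2.imwrite('pics/c7.png',np.hstack([a,b]))"
```

```text
t 10.3 st [120.3  -1.5 200.5] yaw 179.8 tiltz [ 0.001 -0.    -1.   ] F [ 0.2 -0.3  0. ] w 0.0851 g 0.0 j [-0.14  0.42  0.04  1.19 -0.   -0.3 ]
```

View pics/c7.png

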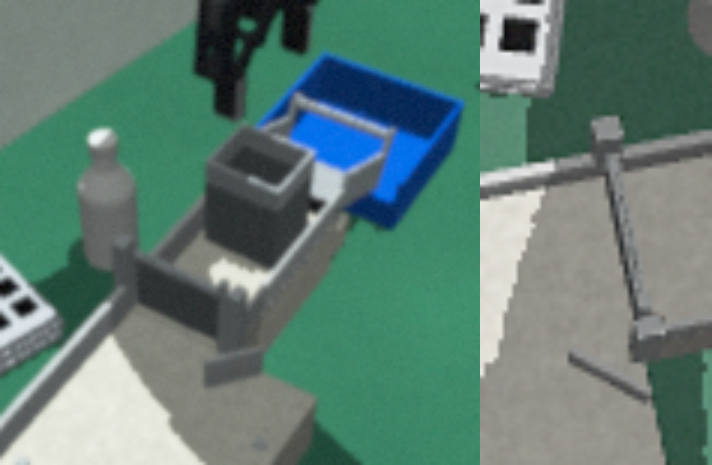

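Emit:
move_arm:
  motion:
    - [[0, 0.08, 0], [0, 0, 0]]
    - [[0, 0.08, 0], [0, 0, 0]]
    - [[0, 0.072, 0], [0, 0, 0]]
    - [[0, 0, 0], [0, 0, 0]]
    - [[0, 0, 0], [0, 0, 0]]
  gripper: 1

```text
t: 10.9
tool_pos: [0.6352, -0.0338, 0.1984]
eef_rot: [-0.0, -0.078, 0.997, -0.0]
force: [0.6, -0.4, 0.4]
width: 0.0122
grasp_force: 0.0
```

Emit:
move_arm:
  motion:
    - [[0, 0, 0], [0, 0, 0]]
    - [[0, 0, 0], [0, 0, 0]]
    - [[0, 0, 0.05], [0, 0, 0]]
    - [[0, 0, 0.05], [0, 0, 0]]
    - [[0, 0, 0.05], [0, 0, 0]]

```text
t: 11.4
tool_pos: [0.635, -0.035, 0.1596]
eef_rot: [-0.001, -0.077, 0.997, 0.0]
force: [0.2, 0.2, 1.0]
width: -0.0002
grasp_force: 0.0
```

Emit:
move_arm:
  motion:
    - [[0, 0, 0.05], [0, 0, 0]]
    - [[0, 0, 0.05], [0, 0, 0]]
    - [[0, 0, 0.03], [0, 0, 0]]
    - [[0, 0, 0], [0, 0, 0]]
    - [[0, 0, 0], [0, 0, 0]]

```text
t: 11.9
tool_pos: [0.6356, -0.0347, 0.1288]
eef_rot: [-0.0, -0.077, 0.997, 0.0]
force: [0.2, -0.3, -0.3]
width: -0.0005
grasp_force: 0.0
```

```bash
python3 -c "
from h import *
now()"
```

```text
t 11.9 st [ 62.4  -1.4 128.8] yaw 179.8 tiltz [-0.  0. -1.] F [ 0.2 -0.3 -0.3] w -0.0005 g 0.0 j [-0.05  0.44 -0.11  1.03  0.   -0.21]
```

Emit:
move_arm:
  motion:
    - [[0, 0, 0.06], [0, 0, 0]]
    - [[0, 0, 0.06], [0, 0, 0]]
    - [[0, -0.02, 0], [0, 0, 0]]
    - [[0, -0.02, 0], [0, 0, 0]]
    - [[0, -0.02, 0], [0, 0, 0]]

```text
t: 12.4
tool_pos: [0.6388, -0.05, 0.1002]
eef_rot: [0.001, -0.077, 0.997, -0.0]
force: [-0.4, 1.2, 1.3]
width: -0.0001
grasp_force: 1.1
```

Emit:
move_arm:
  motion:
    - [[0, -0.016, 0], [0, 0, 0]]
    - [[0, -0.016, 0], [0, 0, 0]]

```text
t: 12.6
tool_pos: [0.6396, -0.0568, 0.1003]
eef_rot: [0.001, -0.077, 0.997, 0.001]
force: [-6.9, 10.9, 14.5]
width: -0.0001
grasp_force: 9.5
```

Emit:
move_arm:
  motion:
    - [[0, -0.012, 0], [0, 0, 0]]
    - [[0, -0.008, 0], [0, 0, 0]]

```text
t: 12.8
tool_pos: [0.6402, -0.0593, 0.1019]
eef_rot: [0.001, -0.078, 0.997, 0.003]
force: [-10.1, 16.8, 23.4]
width: 0.0002
grasp_force: 14.4
```

```bash
python3 -c "
from h import *
now()"
```

```text
t 12.8 st [ 87.4  -0.7 101.9] yaw 179.9 tiltz [ 0.002  0.007 -1.   ] F [-10.1  16.8  23.4] w 0.0002 g 14.4 j [-0.1   0.47 -0.13  0.98  0.01 -0.25]
```

Emit:
move_arm:
  motion:
    - [[0, 0.04, 0], [0, 0, 0]]
    - [[0, 0.04, 0], [0, 0, 0]]
    - [[0, 0.02, 0], [0, 0, 0]]
    - [[0, 0, -0.1], [0, 0, 0]]
    - [[0, 0, -0.1], [0, 0, 0]]

```text
t: 13.3
tool_pos: [0.6348, -0.0375, 0.148]
eef_rot: [-0.002, -0.077, 0.997, -0.0]
force: [-0.1, 0.9, 0.4]
width: 0.0001
grasp_force: 0.0
```

Emit:
move_arm:
  motion:
    - [[0, 0, 0], [0, 0, 0.0227]]
    - [[0, 0, 0], [0, 0, 0.0227]]
    - [[0, 0, 0], [0, 0, 0.0227]]
    - [[0, 0, 0], [0, 0, 0.0227]]
    - [[0, 0, 0], [0, 0, 0.0227]]
  gripper: 0.2

```text
t: 13.8
tool_pos: [0.6358, -0.0378, 0.1483]
eef_rot: [-0.0, 0.279, 0.96, -0.0]
force: [-0.4, 0.3, -0.3]
width: 0.0341
grasp_force: 0.0
```

Emit:
move_arm:
  motion:
    - [[0, 0, 0], [0, 0, 0.0227]]
    - [[0, 0, 0], [0, 0, 0.0227]]
    - [[0, 0, 0], [0, 0, 0.0227]]
    - [[0, 0, 0], [0, 0, 0.0227]]
    - [[0, 0, 0], [0, 0, 0.0227]]

```text
t: 14.3
tool_pos: [0.6358, -0.0378, 0.1483]
eef_rot: [-0.0, 0.596, 0.803, -0.0]
force: [0.4, 0.1, 0.5]
width: 0.0338
grasp_force: 0.0
```

Emit:
move_arm:
  motion:
    - [[0, 0, 0], [0, 0, 0.0227]]
    - [[0, 0, 0], [0, 0, 0]]

```text
t: 14.5
tool_pos: [0.6358, -0.0378, 0.1483]
eef_rot: [-0.0, 0.65, 0.76, -0.0]
force: [0.5, -0.4, 0.1]
width: 0.0344
grasp_force: 0.0
```

```bash
python3 -c "
from h import *
now()
snap('side','s6.png')
a=cv2.imread('pics/s5.png')[60:215,200:360];b=cv2.imread('pics/s6.png')[60:215,200:360]
cv2.imwrite('pics/c8.png',np.hstack([cv2.resize(a,None,fx=2.5,fy=2.5),cv2.resize(b,None,fx=2.5,fy=2.5)]))"
```

```text
t 14.5 st [ 65.5  -1.7 148.3] yaw 89.9 tiltz [-0.001 -0.    -1.   ] F [ 0.5 -0.4  0.1] w 0.0344 g 0.0 j [-0.06  0.42 -0.08  1.07 -0.    1.36]
```

View pics/c8.png

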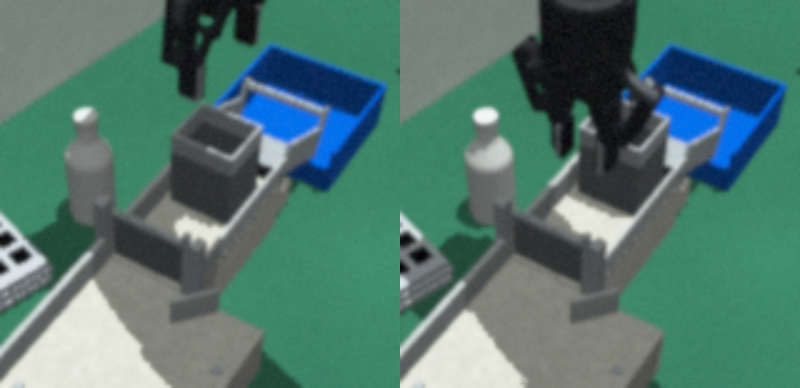

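Emit:
move_arm:
  motion:
    - [[0, 0, 0.06], [0, 0, 0]]
    - [[0, 0, 0.06], [0, 0, 0]]
    - [[0, 0, 0.06], [0, 0, 0]]
    - [[0, 0, 0.02], [0, 0, 0]]
    - [[-0.02, 0, 0], [0, 0, 0]]

```text
t: 15.05
tool_pos: [0.636, -0.0424, 0.0979]
eef_rot: [-0.001, 0.649, 0.761, -0.001]
force: [0.0, 0.1, 0.4]
width: 0.0342
grasp_force: 0.0
```

Emit:
move_arm:
  motion:
    - [[-0.02, 0, 0], [0, 0, 0]]
    - [[-0.02, 0, 0], [0, 0, 0]]
    - [[-0.02, 0, 0], [0, 0, 0]]

```text
t: 15.35
tool_pos: [0.6398, -0.0582, 0.0996]
eef_rot: [0.001, 0.65, 0.76, 0.0]
force: [-0.6, -0.3, 0.5]
width: 0.0339
grasp_force: 0.0
```

Emit:
move_arm:
  motion:
    - [[-0.012, 0, 0], [0, 0, 0]]
    - [[-0.008, 0, 0], [0, 0, 0]]

```text
t: 15.55
tool_pos: [0.6401, -0.0629, 0.0991]
eef_rot: [0.0, 0.65, 0.76, 0.0]
force: [0.6, 1.2, 0.3]
width: 0.0344
grasp_force: 0.0
```

Emit:
move_arm:
  motion:
    - [[-0.008, 0, 0], [0, 0, 0]]
    - [[-0.004, 0, 0], [0, 0, 0]]

```text
t: 15.75
tool_pos: [0.6403, -0.0655, 0.0988]
eef_rot: [-0.0, 0.65, 0.76, -0.0]
force: [0.2, -0.1, -0.2]
width: 0.0342
grasp_force: 0.0
```

```bash
python3 -c "
from h import *
now()"
```

```text
t 15.75 st [93.6 -1.6 98.8] yaw 89.9 tiltz [-0. -0. -1.] F [ 0.2 -0.1 -0.2] w 0.0342 g 0.0 j [-0.1   0.47 -0.13  0.97 -0.    1.31]
```

Emit:
move_arm:
  motion:
    - [[-0.008, 0, 0], [0, 0, 0]]
    - [[0, 0, 0], [0, 0, 0]]

```text
t: 15.95
tool_pos: [0.6406, -0.0672, 0.0987]
eef_rot: [-0.0, 0.65, 0.76, 0.0]
force: [0.4, 1.2, 0.6]
width: 0.0343
grasp_force: 0.0
```

Emit:
move_arm:
  motion:
    - [[-0.008, 0, 0], [0, 0, 0]]
    - [[0, 0, 0], [0, 0, 0]]

```text
t: 16.15
tool_pos: [0.6409, -0.0692, 0.0988]
eef_rot: [-0.0, 0.65, 0.76, 0.0]
force: [-0.8, 2.9, 1.3]
width: 0.0341
grasp_force: 0.0
```

Emit:
move_arm:
  motion:
    - [[-0.008, 0, 0], [0, 0, 0]]
    - [[0, 0, 0], [0, 0, 0]]

```text
t: 16.35
tool_pos: [0.6413, -0.0714, 0.0988]
eef_rot: [0.0, 0.65, 0.76, 0.0]
force: [-0.6, 1.8, 0.6]
width: 0.0343
grasp_force: 0.0
```

```bash
python3 -c "
from h import *
now()"
```

```text
t 16.35 st [99.5 -1.5 98.8] yaw 89.9 tiltz [ 0. -0. -1.] F [-0.6  1.8  0.6] w 0.0343 g 0.0 j [-0.11  0.47 -0.12  0.97 -0.    1.3 ]
```

Emit:
move_arm:
  motion:
    - [[-0.008, 0, 0], [0, 0, 0]]
    - [[0, 0, 0], [0, 0, 0]]

```text
t: 16.55
tool_pos: [0.6415, -0.0727, 0.0989]
eef_rot: [-0.001, 0.65, 0.76, 0.001]
force: [-1.5, 5.5, 1.6]
width: 0.0341
grasp_force: 2.3
```

Emit:
move_arm:
  motion:
    - [[-0.008, 0, 0], [0, 0, 0]]
    - [[0, 0, 0], [0, 0, 0]]

```text
t: 16.75
tool_pos: [0.6418, -0.0733, 0.0992]
eef_rot: [-0.001, 0.649, 0.76, 0.002]
force: [-2.9, 7.8, 4.7]
width: 0.0341
grasp_force: 4.6
```

Emit:
move_arm:
  motion:
    - [[-0.004, 0, 0], [0, 0, 0]]
    - [[0, 0, 0], [0, 0, 0]]

```text
t: 16.95
tool_pos: [0.6418, -0.0735, 0.0994]
eef_rot: [-0.002, 0.649, 0.761, 0.002]
force: [-3.0, 10.9, 5.7]
width: 0.0342
grasp_force: 5.8
```

```bash
python3 -c "
from h import *
now()"
```

```text
t 16.95 st [101.6  -1.4  99.4] yaw 90.0 tiltz [-0.     0.005 -1.   ] F [-3.  10.9  5.7] w 0.0342 g 5.8 j [-0.12  0.48 -0.12  0.98  0.01  1.3 ]
```

Emit:
move_arm:
  motion:
    - [[0.026, 0, 0], [0, 0, 0]]
    - [[0, 0, -0.05], [0, 0, 0]]
    - [[0, 0, -0.05], [0, 0, 0]]
    - [[0, 0, -0.02], [0, 0, 0]]
    - [[-0.01, 0, 0], [0, 0, 0]]

```text
t: 17.45
tool_pos: [0.6427, -0.0724, 0.1307]
eef_rot: [0.001, 0.65, 0.76, 0.001]
force: [-1.1, 2.9, 1.4]
width: 0.0343
grasp_force: 1.3
```

Emit:
move_arm:
  motion:
    - [[-0.0131, 0, -0.0099], [0, 0, 0]]
    - [[-0.0131, 0, -0.0099], [0, 0, 0]]
    - [[-0.0131, 0, -0.0099], [0, 0, 0]]
    - [[-0.0131, 0, -0.0099], [0, 0, 0]]

```text
t: 17.85
tool_pos: [0.6434, -0.0859, 0.1386]
eef_rot: [-0.0, 0.65, 0.76, -0.0]
force: [-0.4, 0.7, -0.5]
width: 0.0338
grasp_force: 0.5
```

```bash
python3 -c "
from h import *
now()"
```

```text
t 17.85 st [114.2  -1.8 138.6] yaw 89.9 tiltz [-0. -0. -1.] F [-0.4  0.7 -0.5] w 0.0338 g 0.5 j [-0.13  0.45 -0.06  1.06 -0.    1.28]
```

Emit:
move_arm:
  motion:
    - [[-0.0146, 0, -0.0074], [0, 0, 0]]
    - [[-0.0146, 0, -0.0074], [0, 0, 0]]
    - [[-0.0146, 0, -0.0074], [0, 0, 0]]
    - [[-0.0146, 0, -0.0074], [0, 0, 0]]

```text
t: 18.25
tool_pos: [0.6457, -0.1002, 0.1461]
eef_rot: [-0.0, 0.65, 0.76, -0.0]
force: [-0.7, 1.3, -0.5]
width: 0.0341
grasp_force: 0.3
```

Emit:
move_arm:
  motion:
    - [[-0.0157, 0, -0.0048], [0, 0, 0]]
    - [[-0.0157, 0, -0.0048], [0, 0, 0]]
    - [[-0.0157, 0, -0.0048], [0, 0, 0]]
    - [[-0.0157, 0, -0.0048], [0, 0, 0]]

```text
t: 18.65
tool_pos: [0.6482, -0.1156, 0.1509]
eef_rot: [0.0, 0.65, 0.76, -0.0]
force: [-0.1, 0.0, 0.4]
width: 0.0343
grasp_force: 0.1
```

Emit:
move_arm:
  motion:
    - [[-0.0163, 0, -0.002], [0, 0, 0]]
    - [[-0.0163, 0, -0.002], [0, 0, 0]]
    - [[-0.0163, 0, -0.002], [0, 0, 0]]
    - [[-0.0163, 0, -0.002], [0, 0, 0]]

```text
t: 19.05
tool_pos: [0.6507, -0.1317, 0.1529]
eef_rot: [-0.0, 0.65, 0.76, -0.0]
force: [0.3, 0.3, -0.1]
width: 0.034
grasp_force: 0.0
```

Emit:
move_arm:
  motion:
    - [[-0.0164, 0, 0.0008], [0, 0, 0]]
    - [[-0.0164, 0, 0.0008], [0, 0, 0]]
    - [[-0.0164, 0, 0.0008], [0, 0, 0]]
    - [[-0.0164, 0, 0.0008], [0, 0, 0]]

```text
t: 19.45
tool_pos: [0.6533, -0.1478, 0.152]
eef_rot: [-0.0, 0.65, 0.76, -0.0]
force: [0.0, -1.0, -0.1]
width: 0.0343
grasp_force: 0.0
```

```bash
python3 -c "
from h import *
now();im=snap('side','s7.png')['color']
h=cv2.cvtColor(im,cv2.COLOR_BGR2HSV)
b=im[90:150,270:350].astype(int)
bl=(b[...,0]>b[...,2]+50);dk=b.max(2)<45
for r in range(0,60,2):print(''.join('B' if bl[r,c] else '#' if dk[r,c] else ('+' if b[r,c].max()>150 else '.') for c in range(80)))"
```

```text
t 19.45 st [176.9  -1.7 152. ] yaw 89.9 tiltz [-0.  0. -1.] F [ 0.  -1.  -0.1] w 0.0343 g 0.0 j [-0.22  0.48  0.02  1.11  0.    1.19]
....................####.BBBBBBBBB...#####.BBBBBBBBBBBBBBBBBBBBBBBBBBBBBBBBBBBB.
....................##.BBBB..........#####BBBBBBBBBBBBBBBBBBBBBBBBBBBBBBBBBBBBBB
.....................................####.....BBBBBBBBBBBBBBBBBBBBBBBBBBBBBBBBBB
...................BB................###...+++++...BBBBBBBBBBBBBBBBBBBBBBBBBBBBB
.................BBBB................#..........++++++..BBBBBBBBBBBBBBBBBBBBBBBB
...............BBBBB....................................BBBBBBBBBBBBBBBBBBBBBBBB
...............BBB......................................BBBBBBBBBBBBBBBBBBBBBBBB
.............+...........................................++..BBBBBBBBBBBBBBBBBBB
.....................................................BBBBB..BBBBBBBBBBBBBBBBBBBB
.....................................................BBBBB..BBBBBBBBBBBBBBBBBBBB
....................................................BBBBBB.BBBBBBBBBBBBBBBBBBBBB
....................................................BBBB+.BBBBBBBBBBBBBBBBB
[... 763 characters left out ...]
......++++.............BBBBBBBBBBBBBBB..............
................+++++++++........+++...................BBBBBBBB.................
.............+++++++++++++.....+++..........................BB..................
.............++++++++++++++++++++...............................................
..............+++++++++++++++++.................................................
...............+++++++++++++....................................................
.................+++++++++......................................................
....................+++++.......................................................
................................................................................
```

Emit:
move_arm:
  motion:
    - [[0.02, 0, -0.06], [0, 0, 0]]
    - [[0.02, 0, -0.1], [0, 0, 0]]
    - [[0.05, 0, -0.1], [0, 0, 0]]
    - [[0.1, 0, -0.1], [0, 0, 0]]
    - [[0.15, 0, 0], [0, 0, 0]]

```text
t: 20.0
tool_pos: [0.6423, -0.0638, 0.2476]
eef_rot: [0.003, 0.651, 0.759, 0.002]
force: [1.3, 0.3, 0.1]
width: 0.0343
grasp_force: 0.0
```

Emit:
move_arm:
  motion:
    - [[0.15, 0, 0], [0, 0, 0]]
    - [[0.15, 0, 0], [0, 0, 0]]
    - [[0.15, 0, 0], [0, 0, 0]]
    - [[0.15, 0, 0], [0, 0, 0]]
    - [[0.1, 0, 0], [0, 0, 0]]

```text
t: 20.5
tool_pos: [0.6122, 0.1123, 0.2436]
eef_rot: [0.0, 0.649, 0.761, 0.001]
force: [0.6, -0.7, -0.8]
width: 0.0341
grasp_force: 0.0
```

```bash
cat > a.py <<'E'
from h import *
now();im=snap('top','t8.png')['color'].astype(int);sd=snap('side','s8.png')['color'].astype(int)
def show(im,r0,r1,c0,c1):
    b=im[r0:r1,c0:c1];bl=(b[...,0]>b[...,2]+45);g=b[...,1]>b[...,2]+25
    for r in range(0,r1-r0):print(''.join('B' if bl[r,c] else 'g' if g[r,c] else '#' if b[r,c].max()<45 else 'd' if b[r,c].max()<80 else ('+' if b[r,c].min()>150 else '.') for c in range(c1-c0)))
show(im,125,198,345,445);print();show(sd,78,140,265,360)
E
python3 a.py
```

```text
t 20.5 st [-86.5  -1.5 243.6] yaw 90.1 tiltz [ 0.001  0.001 -1.   ] F [ 0.6 -0.7 -0.8] w 0.0341 g 0.0 j [0.18 0.35 0.03 1.25 0.   1.59]
gggggggggggggggggggggggggggggggggggggggggggggggggggggggggggggggggggggggggggggggggBBBBggggggggggggggg
ggggggggggggggggggggggggggggggggggggggggggggggggggggggggggggggggggggggggggggBBBBBBBBBggggggggggggggg
gggggggggggggggggggggggggggggggggggggggggggggggggggggggggggggggggggggggBBBBBBBBBBBBBBggggggggggggggg
gggggggggggggggggggggggggggggggggggggggggggggggggggggggggggggggggBBBBBBBBBBBBBBBBBBBBggggggggggggggg
ggggggggggggggggggggggggggggggggggggggggggggggggggggggggggggBBBBBBBBBBBBBBBBBBBBBdBBBBgggggggggggggg
gggggggggggggggggggggggggggggggggggggggggggggggggggggggBBBBBBBBBBBBBBBBBBBBBBBBBBBBBBBgggggggggggggg
ggggggggggggggggggggggggggggggggggggggggggggggggggBBBBBBBBBBBBBBBBBBBBBBBBBBBBBBBBBBBBgggggggggggggg
gggggggggggggggggggggggggggggggggggggggggggggBBBBBBBBBBBBBBBBBBBBBBBBBBBBBBBBBBBBBBBBBBggggggggggggg
ggggggggggggggggggggggggggggggggggggggggBBBBBBBBBBBBBBBBBBBBBBBBBBBBBBBBBBBBBBBBBBBBBBBggggggggggggg
gggggggggggggggggggggggggggggggggggBBBBBBBBBBBBBBBBBBBB
[... 11661 characters left out ...]
BBBBBgggBgggggggBgggggggBggg
.....+++++++++++++++++++++++++++++++++++++..........gggggBBBBBBBBBBBBBgggggggggggBggggggggggggg
....+++++++++++++++++++++++++++++++++++++...........ggggggggBBBBBBBBBgggBBggggggggggBgggggggggg
...+++++++++++++++++++++++++++++++++++++...........gggggggggggBBBBBBggggggggBggggBggggggggggggg
..+++++++++++++++++++++++++++++++++++++............gggggggggggggBBBBggggBgggggggggBBgggggggBggg
.++++++++++++++++++++++++++++++++++++++...........ggggggggBggggggBgggggggggggggggBgggBggggBgggg
.+++++++++++++++++++++++++++++++++++++............ggggggggggggggBBggggggggggggggggBggBggggggBBg
+++++++++++++++++++++++++++++++++++++.............gggggggggBggggggggggggggggggBgggggBBBgggggBBg
```

```bash
python3 -c "
from rig import hand_in
print(hand_in())"
```

```text
the job is handed in; nothing more can be done
None
```

The job is handed in. The tote went through the flap, which was seen shut behind it with the tote upright, then toppled onto the apron with five black plates showing in the blue bin; I made no closer check of the flap or bystanders after the topple.

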